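# Tip the barrow of broken ware into the shard box

### The job

Empty the little barrow: take it by the wooden hand rail and lift, so that it tips forward over its wheels against the stop until all five pieces of broken ware have slid into the low wooden box in front. Keep the wheels down on the board, then lower the empty barrow gently back to where it was parked, standing on its legs with the wheels at the stop, and let go. Leave the pots and tools around it undisturbed.

Things in the scene. Friction and masses are not known exactly. Their poses are not given: they have to be found in the camera images.
- barrow: Small two-wheeled tip barrow, grey sheet steel, loose, about 1.2 kg with wheels, parked level on the board on its wheels and two rear legs; holds five pieces (0.25 kg in all). Origin: under the axle's middle, at the wheels' standing height. x forward (handle to wheels and box), y left, z up. Wheels 100 mm across, 24 wide, turning freely at y = +-118 mm; the legs' foot at x = -120.
- rail (a point): Middle of the handle: a flat wooden rail along the barrow's y, at x -262, z +90 mm of the barrow; 110 mm long (free for 75 between the tubes), 14 thick, 34 deep, rigid on the barrow, so a hand pinching it turns with the barrow. It leans back 30 degrees: fingers coming along (0.5, 0, -0.866) of the barrow straddle its thickness squarely; 25 mm or more of room each side. Axes as the barrow's.
- axle (a point): Middle of the axle, 50 mm above the barrow's origin; the barrow tips about it, handle up and forward. The pieces slide out at 30 to 45 degrees of tip; held at about 60 degrees for a moment it empties. Let go before about 65 degrees it drops back on its legs by itself, so it must be held and lowered. Axes as the barrow's.
- lip (a point): Middle of the tray's front lip, at x +79, z +103 mm of the barrow. The tray is open on top and in front, 184 mm wide inside, its floor 94 mm above the barrow's origin, back panel at x -155 mm rising 60 mm above the floor, sides 55 to 60 mm high; the last 80 mm of floor rise 8 degrees to the lip. At 60 degrees of tip the lip dips inside the box, clear of its near wall and floor.
- board: Tipping board: plank 245 x 270 x 30 mm fixed on the bench, with a dark wooden wheel stop across its front end, 20 mm above the plank and 12 mm thick, its near face at x = +40 mm, against which the wheels stand. Origin on the bench, under where the axle is parked. x forward towards the box, y left, z up; the plank runs from x -193 to +52 mm.
- park (a point): Point on top of the board, 30 mm above the board's origin: the axle's middle is to stand 50 mm above it when the barrow is parked with its wheels at the stop (to within a couple of centimetres; it starts up to 14 mm behind and 8 mm aside). Axes as the board's.
- shardbox: Low plywood box for broken ware, fixed just beyond the wheel stop: 240 mm long (x) x 310 mm wide (y) x 50 mm high outside, walls and floor 8 mm, open on top. Origin: centre of its underside, on the bench; x runs the same way as the board's x.
- shard_a_mid (a point): Plain terracotta like the others; starts loose in the barrow's tray. Curved piece of pot wall, about 75 x 52 x 25 mm. The point is its middle.
- shard_b_mid (a point): Plain terracotta like the others; starts loose in the barrow's tray. Curved piece of pot wall, about 60 x 48 x 20 mm. The point is its middle.
- shard_c_mid (a point): Plain terracotta like the others; starts loose in the barrow's tray. Curved piece of pot wall, about 65 x 50 x 20 mm. The point is its middle.
- foot_mid (a point): Plain terracotta like the others; starts loose in the barrow's tray. Round foot of a broken pot, 66 mm across, 22 mm high. The point is its middle.
- ear_mid (a point): Plain terracotta like the others; starts loose in the barrow's tray. Broken-off jug ear, a bow of 15 mm round bar, 67 mm across, 42 mm deep. The point is the middle of its bow.
- jug: Bystander: terracotta jug with two ears, 108 mm across, 135 mm high, on the bench on the box's right (-y) side. Origin: centre of the underside.
- pitcher: Bystander: terracotta pitcher with one ear, 90 mm across, 112 mm high, on the bench to the right of the wheel stop. Origin: centre of the underside.
- prop: Bystander: pale kiln prop, an upright post 42 mm across, 80 mm high, on the bench on the right of the handle. Origin: centre of the underside.
- brush: Bystander: brush 170 mm long lying on the bench on the barrow's right, beside the board. Origin: its underside, middle.
- rib: Bystander: wooden throwing rib, 95 x 48 x 9 mm, lying on the bench beyond the box. Origin: its underside.

How it is judged:
On the way:
1. the barrow is tipped forward over its wheels by more than 30 degrees, handle up (angle between barrow's own z axis and vertical above 0.52 rad and z of rail in the frame of park above 0.17 m), for 0.2 s.
At the end, for the whole second after the job is handed in: All five pieces lie still in the box (middles within its walls, under 75 mm above the bench). The barrow stands still and level (3.4 degrees) on the board, axle at most 30 mm behind, 20 mm ahead or 22 mm aside of the parking point, in line with the board within 8.6 degrees (x of shard_a_mid in the frame of shardbox between -0.115 and 0.115 m and y of shard_a_mid in the frame of shardbox between -0.15 and 0.15 m and z of each of shard_a_mid, shard_b_mid, shard_c_mid, foot_mid, ear_mid in the frame of shardbox below 0.075 m and x of shard_b_mid in the frame of shardbox between -0.115 and 0.115 m and y of shard_b_mid in the frame of shardbox between -0.15 and 0.15 m and x of shard_c_mid in the frame of shardbox between -0.115 and 0.115 m and y of shard_c_mid in the frame of shardbox between -0.15 and 0.15 m and x of foot_mid in the frame of shardbox between -0.115 and 0.115 m and y of foot_mid in the frame of shardbox between -0.15 and 0.15 m and x of ear_mid in the frame of shardbox between -0.115 and 0.115 m and y of ear_mid in the frame of shardbox between -0.15 and 0.15 m and angle between barrow's own z axis and vertical below 0.06 rad and x of axle in the frame of park between -0.03 and 0.02 m and y of axle in the frame of park between -0.022 and 0.022 m and angle between the x axis of barrow and the x axis of board, either way round below 0.15 rad and z of axle in the frame of park below 0.055 m and linear speed of barrow below 0.03 m/s); the robot touches nothing.
It fails at once if the barrow is lifted off its wheels (axle more than 25 mm above its parked height) (z of axle in the frame of park above 0.075 m).
It fails at once if the barrow is dropped or flung (it turns faster than 3 rad/s) (angular speed of barrow above 3 rad/s).
It fails at once if a pot or tool standing around is pushed more than 40 mm or knocked over (distance of any of jug, pitcher, prop, brush, rib from where it was at the start of the episode above 0.04 m or angle between any of jug, pitcher, prop, brush, rib's own z axis and vertical above 0.5 rad).
It also fails if it takes over 50 s, if anything falls off the work surface, if the arm or the gripper's body presses on something with over 40 N, if the wrist force passes 120 N, or if a joint passes its speed limit or range.

### The arm

A 6-joint arm with a two-finger parallel gripper is mounted at the origin on the work surface. World frame = base frame: x ahead of the robot, y to its left, z up, the work surface at z = 0. Lengths are in m, angles in rad, forces in N, time in s.
With the tool pointing down it reaches from about 0.35 to 0.975 m from the base axis. Payload 4.9 kg.
Tool frame: the origin (TCP) lies midway between the tips of the shut fingers; the grasp point (between the pads) lies ctrl.tcp_to_grasp behind it (ctrl.tcp_to_grasp is the distance from the TCP to the grasp point, in m); z points along the fingers, y is the direction in which the jaws open and shut (so a half turn about z gives the same grasp; the last joint's range is limited). The gripper opens to 85 mm and grips with 20 to 120 N. Pads are 22 mm wide; open, the fingers measure 114 mm over their backs; the gripper's body (76 mm by 85 mm) begins 54 mm behind the grasp point. The pads swing forward as they close: fully open they stand 13 mm farther back than shut.
Start: joints at [1.179, 0.053, 1.613, -0, 1.476, -0.119], TCP at [0.168, 0.602, 0.231] pointing down, gripper open.
Joint ranges: [-3.01, 3.01], [-1.01, 2.22], [0.06, 2.58], [-1.02, 4.17], [0.09, 2.62], [-3.14, 3.14]. Speed limits (rad/s): [2.57, 2.57, 3.14, 3.14, 3.14, 3.14].

### API

Orientations are given as a rotation vector (axis times angle).
In Python, from station import ctrl, get_image, calibration, finish_job, models gives the robot as it stands.
- The arm moves only by the shell command python3 -m creep 'ROWS' [FORCE]. ROWS is JSON, a list of rows, each a list of 7 numbers: the opening, from 0 (shut) to 1 (fully open), then the shift along the tool's x, y, z in m, then the turn, a rotation vector about the tool's x, y, z in degrees. A call has 1 to 20 rows; each row shifts and turns the commanded pose from where the row before left it, along the tool's axes as they then stand; what a row does not reach is not made up. A row lasts 1/10 s, in which the tool goes at most 50 mm and 8.59 degrees, less where a joint would pass 70% of its speed; a pose out of reach is approached as far as the arm can. A call with a gripper value outside its range is refused whole. The fingers move at their own pace and stop on an object; FORCE is the grip in N (left out, the last holds). Time passes only in rows, so rows that do not move let the fingers close. It gives the time, the measured TCP pose, the force and the opening at its end, in the units of the state.
- ctrl.get_obs(): the state, without advancing time (a new reading comes with each control period).
- get_image(name): name is "side" or "top"; returns the picture (400x640x3 uint8, red, green, blue); there is no depth.
- calibration(name): a dict with "mtx" (3x3 intrinsics, pixels), "k1" (the pictures are not rectified: a ray, as slopes to the right and down, at radius r is drawn at 1 + k1 r^2 times it, then the intrinsics apply), "R" (3x3) and "t" (3): a world point X has camera coordinates R X + t. Camera axes: x right, y down, z forward; pixel columns grow to the right and rows downward; lengths in m; the calibration is good to about 2 mm. A picture is of the moment at which its call begins. calibration takes no time and is no camera call.
- finish_job(): hands the job in, once; it reports no verdict.
Trained networks look in the newest picture that a camera, given by its name, has taken for a name from the list of things; names that differ only in an ending like _2 or _b are one class to them, and where a whole thing is asked for, a point or a joint stands for the part that bears it (a point fixed in the world has none). Each returns a list of dicts, best first, with "conf" (0 to 1); they miss things now and then, are a little off and sometimes report something else, mostly with a low value. They report only what shows in the picture. A call takes as long as a camera call.
- models.search_frame(camera, name): "extent" ([left, top, right, bottom] in pixels, round what is visible of it).
The state is a dict: "t": time; "q": joint angles; "dq": joint speeds; "effort": joint torques, N m; "tool_pos": TCP position; "tool_rot": TCP orientation; "contact_force": force on the tool from outside, world axes, zero at the start; "wrist_torque": the same for the moment, N m; "opening": finger opening in m.
Only numpy, scipy, OpenCV 4.12 (cv2) and the standard library are available. Lean on these libraries where they do the work, as an engineer would, in place of code of your own. Each camera call takes 0.05 s, during which the arm holds its last target. There are 200 camera calls.

## Working session

There is one attempt and no reset: what is moved stays moved. The work goes in short steps, Python scripts to look and compute and a shell command to move; the robot and the scene stay as the last step left them, time stands still between calls to the robot, and variables do not carry over. Pictures are saved under pics/ and viewed, about 8 in all and at most 12, crops included, and the job is handed in when it is done.

```bash
ls; mkdir -p pics; python3 - <<'E'
from station import ctrl,get_image,calibration,models
import cv2
for c in("side","top"):
    cv2.imwrite(f"pics/{c}0.png",get_image(c)[:,:,::-1])
    k=calibration(c); print(c,k)
    for n in("barrow","rail","axle","board","shardbox","lip"):
        print(n,models.search_frame(c,n)[:2])
print(ctrl.get_obs(),ctrl.tcp_to_grasp)
E
```

```text
pics
side {'mtx': array([[472.8946948 ,   0.        , 322.14753891],
       [  0.        , 472.8946948 , 194.34631201],
       [  0.        ,   0.        ,   1.        ]]), 'k1': -0.06469532950580699, 'R': array([[ 0.75951905, -0.65037163,  0.01214736],
       [-0.4907205 , -0.58513319, -0.64561021],
       [ 0.42699439,  0.48439229, -0.76357049]]), 't': array([-0.38038651,  0.39640173,  1.215411  ])}
barrow [{'extent': [233.0, 174.0, 338.8, 297.9], 'conf': 0.96}]
rail [{'extent': [235.0, 174.2, 338.1, 303.2], 'conf': 0.64}]
axle [{'extent': [235.6, 177.8, 335.8, 300.8], 'conf': 0.64}]
board [{'extent': [238.3, 223.8, 347.5, 306.3], 'conf': 0.98}, {'extent': [234.3, 170.6, 335.8, 299.9], 'conf': 0.64}]
shardbox [{'extent': [200.1, 148.4, 301.8, 237.4], 'conf': 0.9}, {'extent': [261.5, 213.7, 283.1, 238.7], 'conf': 0.56}]
lip [{'extent': [232.8, 175.6, 340.5, 300.4], 'conf': 0.89}]
top {'mtx': array([[458.03641942,   0.        , 314.44315943],
       [  0.        , 458.03641942, 193.77298738],
       [  0.        ,   0.        ,   1.        ]]), 'k1': 0.020095977855586672, 'R': array(
[... 635 characters left out ...]
[267.3, 194.7, 425.0, 308.8], 'conf': 0.84}]
{'t': 0.7, 'q': array([ 1.17902264e+00,  5.26831535e-02,  1.61285454e+00, -1.35533488e-05,
        1.47598139e+00, -1.19054093e-01]), 'dq': array([ 0.00011142, -0.00114707,  0.00057038,  0.00063471, -0.00177585,
        0.00032764]), 'effort': array([-2.15549808e-04, -3.93564427e+01, -3.70361066e+01, -1.40812263e-04,
        5.61846227e-04,  2.58934745e-05]), 'tool_pos': array([0.16838265, 0.60189638, 0.23134122]), 'tool_rot': array([4.27054297e-01, 3.11239943e+00, 1.06472867e-04]), 'contact_force': array([-0.15615293, -0.16469962, -1.1292664 ]), 'wrist_torque': array([ 0.00397016,  0.00819712, -0.02014654]), 'opening': 0.08566900489211722} 0.0187
```

```bash
python3 - <<'E'
import cv2
a=cv2.imread("pics/side0.png")[130:330,170:390];cv2.imwrite("pics/s1.png",cv2.resize(a,None,fx=3,fy=3,interpolation=2)[:600])
a=cv2.imread("pics/top0.png")[150:340,160:440];cv2.imwrite("pics/t1.png",cv2.resize(a,None,fx=2.8,fy=2.8,interpolation=2))
E
```

```text
(no output)
```

View pics/t1.png

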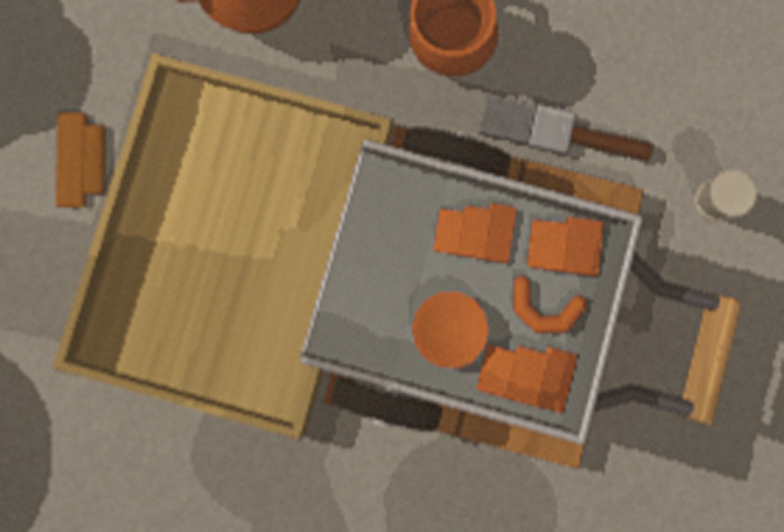

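View pics/s1.png

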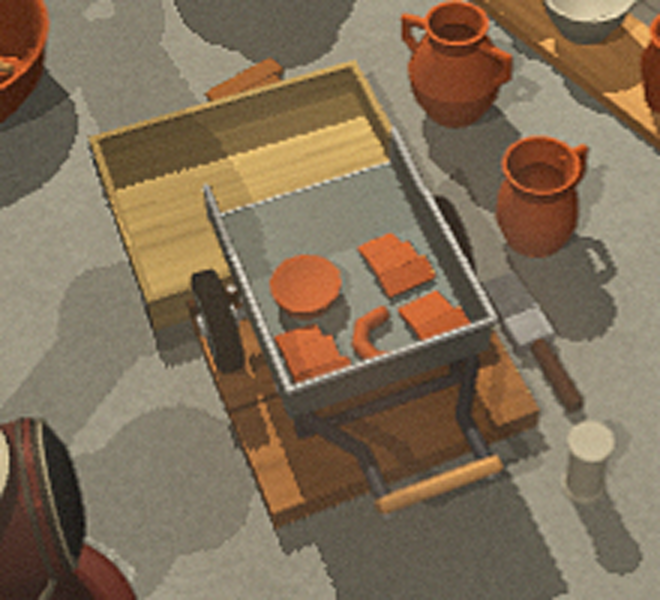

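Both pictures agree. The handle is at the right in top (rail middle ≈ (415,278) px) and at the bottom in side (≈ (317,291) px). The box is on world +y, and the prop stands near the handle's right end. Next I fit the barrow pose from rail ends and tray corners.

```bash
cat > h.py <<'E'
import numpy as np
from scipy.optimize import least_squares
from scipy.spatial.transform import Rotation as Ro
from station import calibration
def proj(c,X):
    k=calibration(c); p=np.atleast_2d(X)@k["R"].T+k["t"]; s=p[:,:2]/p[:,2:]
    s=s*(1+k["k1"]*(s**2).sum(1,keepdims=True)); return s@k["mtx"][:2,:2].T+k["mtx"][:2,2]
def toolR(Bm): # approach (.5,0,-.866), jaws along thickness
    z=np.array([.5,0,-.866]);y=np.array([.866,0,.5]);x=np.cross(y,z)
    return Bm@np.c_[x,y,z]
E
python3 - <<'E'
from h import *
from station import ctrl
P=np.array([[-262,-55,90],[-262,55,90],[-155,-94,154],[-155,94,154],[79,-94,151],[79,94,151]])/1e3
top=np.array([[726,297],[702,419],[638,216],[581,438],[365,145],[303,358]])/2.8+[160,150]
side=np.array([[500,465],[382,507],[492,322],[290,388],[393,130],[207,187]])/3+[170,130]
def W(p):return P@Ro.from_euler('z',p[2]).as_matrix().T+[p[0],p[1],.03]
f=lambda p:np.r_[proj("top",W(p))-top,proj("side",W(p))-side].ravel()
s=least_squares(f,[.35,.4-.4,1.5],loss='soft_l1');p=s.x
print("barrow",p,np.round(f(p).reshape(-1,2),1).tolist())
B=Ro.from_euler('z',p[2]).as_matrix();o=np.array([p[0],p[1],.03])
rail=o+B@[-.262,0,.09];print("rail",rail)
T=toolR(B);print("tool rotvec",Ro.from_matrix(T).as_rotvec())
ob=ctrl.get_obs();R0=Ro.from_rotvec(ob["tool_rot"]).as_matrix();print(R0.round(3).tolist())
print([a for a in dir(ctrl) if a[0]!='_'])
for sg in(1,-1):
    Tt=T@np.diag([sg,sg,1]);d=R0.T@Tt;print(sg,np.degrees(Ro.from_matrix(d).as_rotvec()))
tcp=rail+T[:,2]*ctrl.tcp_to_grasp
print("tcp",tcp)
E
```

```text
barrow [0.41792487 0.08427285 1.27190161] [[2.0, -0.3], [-0.0, 0.4], [-1.5, -0.2], [-1.3, -0.2], [0.1, -0.9], [0.1, 0.4], [0.5, 0.5], [-0.3, 1.8], [0.6, -2.8], [-0.6, -0.8], [0.1, 0.9], [-0.4, 1.1]]
rail [ 0.34077527 -0.16611073  0.12      ]
tool rotvec [0.44105806 2.92925589 0.78491169]
[[-0.963, 0.269, 0.0], [0.269, 0.963, 0.0], [-0.0, 0.0, -1.0]]
['MotionError', 'get_obs', 'tcp_to_grasp']
1 [-29.99488842  -0.3914674    1.46568612]
-1 [   0.60305446  -46.2070436  -172.46740037]
tcp [ 0.34352851 -0.15717529  0.1038058 ]
```

```bash
python3 -m creep '[[0.6,-0.036,-0.013,-0.011,0,0,0],[0.6,-0.036,-0.013,-0.011,0,0,0],[0.6,-0.036,-0.013,-0.011,0,0,0],[0.6,-0.036,-0.013,-0.011,0,0,0],[0.6,-0.036,-0.013,-0.011,0,0,0],[0.6,-0.036,-0.013,-0.011,0,0,0],[0.6,-0.036,-0.013,-0.011,0,0,0],[0.6,-0.036,-0.013,-0.011,0,0,0],[0.6,-0.036,-0.013,-0.011,0,0,0],[0.6,0,0,0,0,0,0]]' 60
```

```text
t: 1.7
tool_pos: [0.4525, 0.3997, 0.3323]
tool_rot: [0.435, 3.108, 0.002]
contact_force: [1.1, 0.6, -0.1]
opening: 0.0512
```

```bash
python3 -m creep '[[0.6,-0.0115,-0.0413,0,0,0,0],[0.6,-0.0115,-0.0413,0,0,0,0],[0.6,-0.0115,-0.0413,0,0,0,0],[0.6,-0.0115,-0.0413,0,0,0,0],[0.6,-0.0115,-0.0413,0,0,0,0],[0.6,-0.0115,-0.0413,0,0,0,0],[0.6,-0.0115,-0.0413,0,0,0,0],[0.6,-0.0115,-0.0413,0,0,0,0],[0.6,-0.0115,-0.0413,0,0,0,0],[0.6,-0.0115,-0.0413,0,0,0,0],[0.6,-0.0115,-0.0413,0,0,0,0],[0.6,-0.0115,-0.0413,0,0,0,0],[0.6,-0.0115,-0.0413,0,0,0,0],[0.6,-0.0115,-0.0413,0,0,0,0],[0.6,0,0,0,0,0,0],[0.6,0,0,0,0,0,0]]'
```

```text
t: 3.3
tool_pos: [0.448, -0.1982, 0.3298]
tool_rot: [-0.429, -3.111, -0.002]
contact_force: [0.5, 0.1, -0.3]
opening: 0.0511
```

```bash
python3 -m creep '[[0.6,0,0,0,-7.5,0,0.3],[0.6,0,0,0,-7.5,0,0.3],[0.6,0,0,0,-7.5,0,0.3],[0.6,0,0,0,-7.5,0,0.3],[0.6,0,0,0,0,0,0],[0.6,0,0,0,0,0,0]]'
cat > g.py <<'E'
from h import *
from station import ctrl
p=[0.4179,0.0843,1.2719];B=Ro.from_euler('z',p[2]).as_matrix();o=np.array([p[0],p[1],.03])
T=toolR(B);rail=o+B@[-.262,0,.09];ob=ctrl.get_obs();R=Ro.from_rotvec(ob["tool_rot"]).as_matrix()
tcp=rail+T[:,2]*ctrl.tcp_to_grasp
print("shift to grasp",R.T@(tcp-ob["tool_pos"]),"turn",np.degrees(Ro.from_matrix(R.T@T).as_rotvec()),ob["q"].round(2))
E
python3 g.py
```

```text
t: 3.9
tool_pos: [0.4483, -0.1973, 0.33]
tool_rot: [0.434, 2.938, 0.787]
contact_force: [0.1, -0.6, 0.1]
opening: 0.0511
shift to grasp [ 0.11049195 -0.10602602  0.20078068] turn [-0.06389636 -0.51274199  0.18888616] [-0.82 -0.21  1.76  0.46  1.85 -2.03]
```

```bash
python3 -m creep '[[0.6,0.022,-0.0212,0.016,0,0,0],[0.6,0.022,-0.0212,0.016,0,0,0],[0.6,0.022,-0.0212,0.016,0,0,0],[0.6,0.022,-0.0212,0.016,0,0,0],[0.6,0.022,-0.0212,0.016,0,-0.5,0],[0.6,0,0,0.02,0,0,0],[0.6,0,0,0.02,0,0,0],[0.6,0,0,0,0,0,0],[0.6,0,0,0,0,0,0]]'
python3 g.py
python3 - <<'E'
from h import *
from station import get_image,ctrl
import cv2
s=get_image("side")[170:345,230:400,::-1];t=get_image("top")[200:375,340:510,::-1]
cv2.imwrite("pics/pre.png",cv2.resize(np.hstack([s,t]),None,fx=2.3,fy=2.3,interpolation=2))
E
```

```text
t: 4.8
tool_pos: [0.3337, -0.1963, 0.1749]
tool_rot: [0.433, 2.93, 0.782]
contact_force: [-0.4, -0.8, 0.1]
opening: 0.0513
shift to grasp [ 0.00224319 -0.00050059  0.08168309] turn [-0.09768918  0.0279807   0.31201508] [-1.01 -0.34  2.12  0.39  1.71 -2.31]
```

View pics/pre.png

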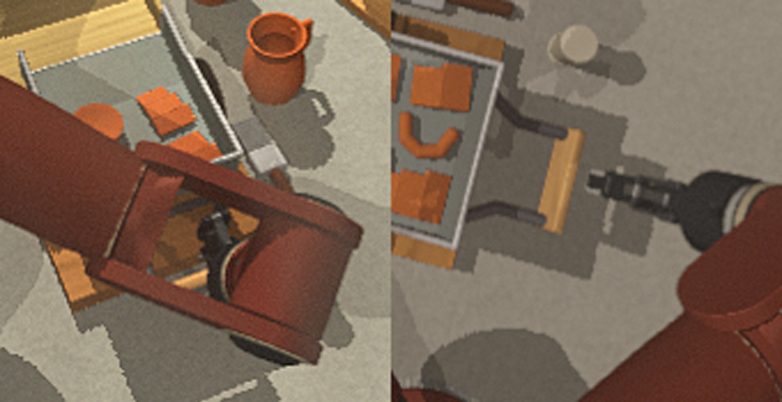

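The fingers line up with the middle of the rail (top panel: fingertips (597,183), rail (562,180)), and the prop is clear. Next I approach and close.

```bash
python3 -m creep '[[0.6,0.001,0,0.016,0,0,0],[0.6,0.001,0,0.016,0,0,0],[0.6,0,0,0.016,0,0,0],[0.6,0,0,0.016,0,0,0],[0.6,0,0,0.016,0,0,0],[0.6,0,0,0,0,0,0],[0.6,0,0,0,0,0,0]]'
python3 g.py
```

```text
t: 5.6
tool_pos: [0.3428, -0.1573, 0.104]
tool_rot: [0.437, 2.929, 0.786]
contact_force: [0.5, -0.1, -0.4]
opening: 0.0516
shift to grasp [-0.00059522  0.00022652  0.0003554 ] turn [ 0.05671508 -0.02471344  0.13698201] [-0.95 -0.3   2.22  0.41  1.56 -2.3 ]
```

```bash
python3 -m creep '[[0.3,0,0,0,0,0,0],[0.2,0,0,0,0,0,0],[0.1,0,0,0,0,0,0],[0,0,0,0,0,0,0],[0,0,0,0,0,0,0],[0,0,0,0,0,0,0],[0,0,0,0,0,0,0]]' 60
python3 g.py
python3 - <<'E'
from h import *
# per-row arc shift in tool frame for turn of a deg about barrow +y (tool frame: barrow axes)
T=toolR(np.eye(3)); ax=np.array([0,0,.05]); tcp=np.array([-.262,0,.09])+T[:,2]*.0187
c=T.T@(ax-tcp); print("axle in tool",c,"tip axis in tool",T.T@[0,1,0])
for a in(2.,3.):
    Rt=Ro.from_rotvec(T.T@[0,np.radians(a),0]).as_matrix(); print(a,c-Rt@c)
E
```

```text
t: 6.3
tool_pos: [0.3438, -0.1572, 0.1061]
tool_rot: [0.437, 2.925, 0.79]
contact_force: [0.7, 4.4, 5.4]
opening: 0.0131
shift to grasp [ 0.00024702 -0.00121875  0.00195164] turn [0.25946234 0.08998577 0.15640885] [-0.95 -0.3   2.22  0.41  1.56 -2.3 ]
axle in tool [0.         0.206892   0.14694082] tip axis in tool [0.999956 0.       0.      ]
2.0 [ 0.          0.00525396 -0.0071306 ]
3.0 [ 0.          0.00797346 -0.01062606]
```

Gripped at 13 mm opening, matching the rail. I tip the first 10° and check.

```bash
python3 -m creep '[[0,0,0.00525,-0.00713,2,0,0],[0,0,0.00525,-0.00713,2,0,0],[0,0,0.00525,-0.00713,2,0,0],[0,0,0.00525,-0.00713,2,0,0],[0,0,0.00525,-0.00713,2,0,0],[0,0,0,0,0,0,0]]' 80
python3 g.py; python3 -c "
from station import ctrl;print(ctrl.get_obs()['contact_force'],ctrl.get_obs()['wrist_torque'])"
```

```text
t: 6.9
tool_pos: [0.346, -0.1506, 0.1496]
tool_rot: [0.448, 3.007, 0.526]
contact_force: [-0.0, -1.9, -2.2]
opening: 0.0124
shift to grasp [ 0.00070235 -0.02209932  0.0406576 ] turn [-10.10600134   0.19574694   0.24189297] [-0.84 -0.46  2.22  0.3   1.56 -2.14]
[-0.02294991 -1.91379044 -2.16197847] [ 0.30800364  0.11584514 -0.21001833]
```

```bash
python3 -m creep '[[0,0,0.00525,-0.00713,2,0,0],[0,0,0.00525,-0.00713,2,0,0],[0,0,0.00525,-0.00713,2,0,0],[0,0,0.00525,-0.00713,2,0,0],[0,0,0.00525,-0.00713,2,0,0],[0,0,0.00525,-0.00713,2,0,0],[0,0,0.00525,-0.00713,2,0,0],[0,0,0.00525,-0.00713,2,0,0],[0,0,0.00525,-0.00713,2,0,0],[0,0,0.00525,-0.00713,2,0,0],[0,0,0,0,0,0,0],[0,0,0,0,0,0,0]]' 80
python3 g.py; python3 - <<'E'
from h import *
from station import get_image
import cv2
s=get_image("side")[130:330,200:400,::-1];t=get_image("top")[140:340,240:440,::-1]
cv2.imwrite("pics/tip30.png",cv2.resize(np.hstack([s,t]),None,fx=2,fy=2,interpolation=2))
E
```

```text
t: 8.1
tool_pos: [0.3567, -0.1144, 0.2279]
tool_rot: [0.465, 3.104, 0.002]
contact_force: [2.0, -0.8, 2.3]
opening: 0.0125
shift to grasp [ 0.00044362 -0.04495637  0.12403396] turn [-29.91393161   0.14914749   0.14085533] [-0.51 -0.62  2.16  0.    1.6  -1.78]
```

View pics/tip30.png

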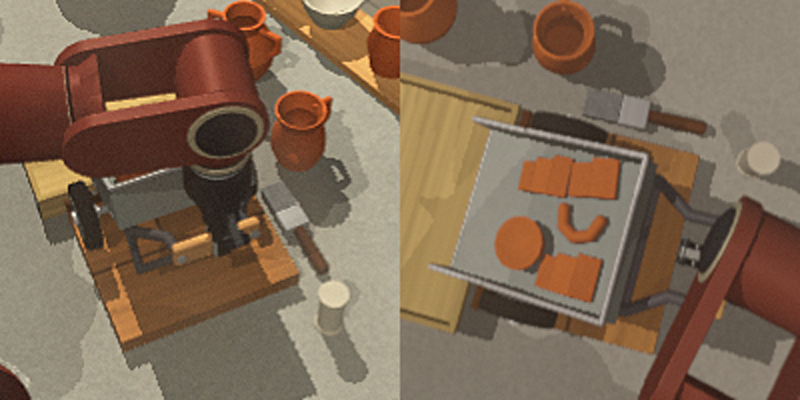

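At 30° of tip the wheels are down, the grip holds and the pieces are starting to slide forward. I continue to about 60°.

```bash
python3 -m creep '[[0,0,0.00525,-0.00713,2,0,0],[0,0,0.00525,-0.00713,2,0,0],[0,0,0.00525,-0.00713,2,0,0],[0,0,0.00525,-0.00713,2,0,0],[0,0,0.00525,-0.00713,2,0,0],[0,0,0.00525,-0.00713,2,0,0],[0,0,0.00525,-0.00713,2,0,0],[0,0,0.00525,-0.00713,2,0,0],[0,0,0,0,0,0,0]]' 80
python3 g.py;  python3 -m creep '[[0,0,0.00525,-0.00713,2,0,0],[0,0,0.00525,-0.00713,2,0,0],[0,0,0.00525,-0.00713,2,0,0],[0,0,0.00525,-0.00713,2,0,0],[0,0,0.00525,-0.00713,2,0,0],[0,0,0.00525,-0.00713,2,0,0],[0,0,0.00525,-0.00713,2,0,0],[0,0,0,0,0,0,0],[0,0,0,0,0,0,0],[0,0,0,0,0,0,0],[0,0,0,0,0,0,0],[0,0,0,0,0,0,0],[0,0,0,0,0,0,0]]' 80
python3 g.py; python3 - <<'E'
from h import *
from station import get_image
import cv2
s=get_image("side")[110:310,180:380,::-1];t=get_image("top")[140:340,170:370,::-1]
cv2.imwrite("pics/tip60.png",cv2.resize(np.hstack([s,t]),None,fx=2,fy=2,interpolation=2))
E
```

```text
t: 9.1
tool_pos: [0.3715, -0.0677, 0.2806]
tool_rot: [-0.454, -3.042, 0.429]
contact_force: [1.3, -1.2, 5.4]
opening: 0.0129
shift to grasp [ 0.00162146 -0.04134895  0.1958063 ] turn [-45.99653461   0.27489203   0.22126057] [-0.17 -0.57  2.06 -0.28  1.67 -1.47]
t: 10.4
tool_pos: [0.3874, -0.017, 0.3119]
tool_rot: [-0.439, -2.938, 0.779]
contact_force: [5.4, 3.7, 4.1]
opening: 0.013
shift to grasp [ 0.00232773 -0.02467427  0.25348425] turn [-59.66602436   0.31050565   0.2306798 ] [ 0.1  -0.43  1.96 -0.49  1.79 -1.24]
```

View pics/tip60.png

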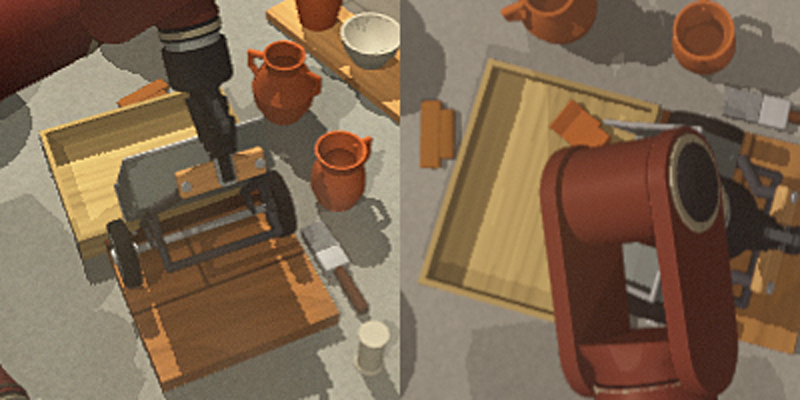

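At 60° the barrow is upright on its wheels with the lip in the box, and one shard is visible in the box ((580,125) in the view); the arm hides the rest. I lower along the reverse arc.

```bash
python3 -m creep '[[0,0,0,0,0,0,0],[0,0,0,0,0,0,0],[0,0,0,0,0,0,0],[0,0,-0.005,0.0073,-2,0,0],[0,0,-0.005,0.0073,-2,0,0],[0,0,-0.005,0.0073,-2,0,0],[0,0,-0.005,0.0073,-2,0,0],[0,0,-0.005,0.0073,-2,0,0],[0,0,-0.005,0.0073,-2,0,0],[0,0,-0.005,0.0073,-2,0,0],[0,0,-0.005,0.0073,-2,0,0],[0,0,-0.005,0.0073,-2,0,0],[0,0,-0.005,0.0073,-2,0,0],[0,0,-0.005,0.0073,-2,0,0],[0,0,-0.005,0.0073,-2,0,0],[0,0,-0.005,0.0073,-2,0,0],[0,0,-0.005,0.0073,-2,0,0],[0,0,-0.005,0.0073,-2,0,0],[0,0,0,0,0,0,0]]' 80
python3 g.py; python3 - <<'E'
from h import *
from station import get_image
import cv2
s=get_image("side")[110:310,180:380,::-1];t=get_image("top")[140:340,170:370,::-1]
cv2.imwrite("pics/back30.png",cv2.resize(np.hstack([s,t]),None,fx=2,fy=2,interpolation=2))
E
```

```text
t: 12.4
tool_pos: [0.3557, -0.1153, 0.227]
tool_rot: [0.471, 3.105, 0.003]
contact_force: [2.2, -0.3, 2.9]
opening: 0.013
shift to grasp [-0.00064555 -0.04384121  0.12312364] turn [-29.89839779   0.08730537  -0.09314546] [-0.51 -0.61  2.16  0.    1.6  -1.78]
```

View pics/back30.png

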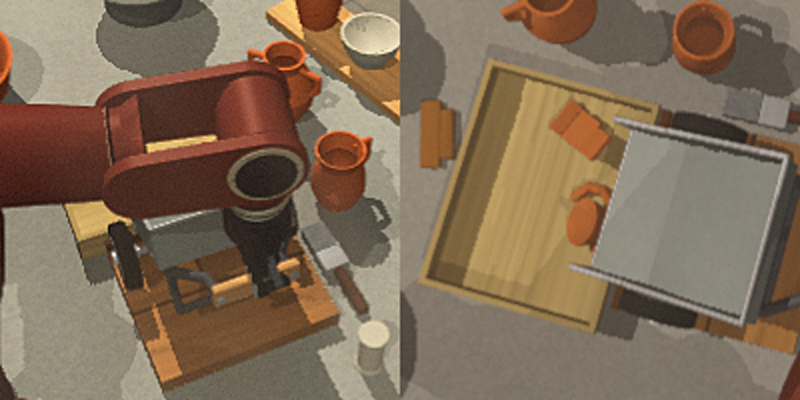

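The tray is empty. In the box I can see a shard at (580,130), the foot and the ear at (588,212); the rest are under the lip. I lower the remaining 30°, slowing near the end.

```bash
python3 -m creep '[[0,0,-0.005,0.0073,-2,0,0],[0,0,-0.005,0.0073,-2,0,0],[0,0,-0.005,0.0073,-2,0,0],[0,0,-0.005,0.0073,-2,0,0],[0,0,-0.005,0.0073,-2,0,0],[0,0,-0.005,0.0073,-2,0,0],[0,0,-0.005,0.0073,-2,0,0],[0,0,-0.005,0.0073,-2,0,0],[0,0,-0.005,0.0073,-2,0,0],[0,0,-0.005,0.0073,-2,0,0],[0,0,-0.005,0.0073,-2,0,0],[0,0,-0.005,0.0073,-2,0,0],[0,0,-0.005,0.0073,-2,0,0],[0,0,-0.0025,0.0037,-1,0,0],[0,0,0,0,0,0,0],[0,0,0,0,0,0,0]]' 80
python3 g.py
```

```text
t: 14.1
tool_pos: [0.3435, -0.1563, 0.118]
tool_rot: [0.441, 2.956, 0.708]
contact_force: [1.1, 0.0, -0.4]
opening: 0.013
shift to grasp [-0.0002365  -0.00714601  0.01227655] turn [-3.03448797  0.01235138  0.1548631 ] [-0.92 -0.36  2.22  0.38  1.56 -2.25]
```

```bash
python3 -m creep '[[0,0,-0.0025,0.0037,-1,0,0],[0,0,0,0,0,0,0],[0,0,-0.0025,0.0037,-1,0,0],[0,0,0,0,0,0,0],[0,0,-0.0012,0.0018,-0.5,0,0],[0,0,0,0,0,0,0],[0,0,-0.0007,0.0011,-0.3,0,0],[0,0,0,0,0,0,0],[0,0,0,0,0,0,0]]' 80
python3 g.py
```

```text
t: 15.0
tool_pos: [0.3436, -0.1585, 0.1075]
tool_rot: [0.435, 2.93, 0.778]
contact_force: [-2.2, -1.1, 8.4]
opening: 0.0129
shift to grasp [ 0.00047307 -0.00070893  0.00379156] turn [-0.21890777  0.07548162  0.23851942] [-0.94 -0.31  2.22  0.41  1.56 -2.29]
```

Force +8 N upward: the legs are on the board. I release and back out along the approach.

```bash
python3 -m creep '[[0.1,0,0,0,0,0,0],[0.25,0,0,0,0,0,0],[0.4,0,0,0,0,0,0],[0.6,0,0,0,0,0,0],[0.6,0,0,0,0,0,0],[0.6,0,0,0,0,0,0]]'
python3 g.py
python3 -m creep '[[0.6,0,0,-0.01,0,0,0],[0.6,0,0,-0.015,0,0,0],[0.6,0,0,-0.02,0,0,0],[0.6,0,0,-0.02,0,0,0],[0.6,0,0,-0.02,0,0,0],[0.6,0,0,-0.02,0,0,0],[0.6,0,0,-0.02,0,0,0],[0.6,0,0,-0.02,0,0,0],[0.6,0,0,0,0,0,0]]'
python3 - <<'E'
from h import *
from station import get_image
import cv2
s=get_image("side")[110:310,180:380,::-1];t=get_image("top");cv2.imwrite("pics/topE.png",t[:,:,::-1]);t=t[140:340,170:450,::-1]
cv2.imwrite("pics/end.png",cv2.resize(t,None,fx=2.8,fy=2.8,interpolation=2))
cv2.imwrite("pics/ends.png",cv2.resize(s,None,fx=2.8,fy=2.8,interpolation=2))
E
```

```text
t: 15.6
tool_pos: [0.3431, -0.1576, 0.1055]
tool_rot: [0.438, 2.931, 0.779]
contact_force: [0.9, -0.4, -0.2]
opening: 0.0514
shift to grasp [-0.00027605 -0.00033628  0.00178098] turn [-0.20347489  0.03314795  0.15042229] [-0.94 -0.31  2.22  0.41  1.56 -2.29]
t: 16.5
tool_pos: [0.3224, -0.2292, 0.2353]
tool_rot: [0.438, 2.928, 0.77]
contact_force: [0.0, -0.7, 0.2]
opening: 0.051
```

View pics/end.png

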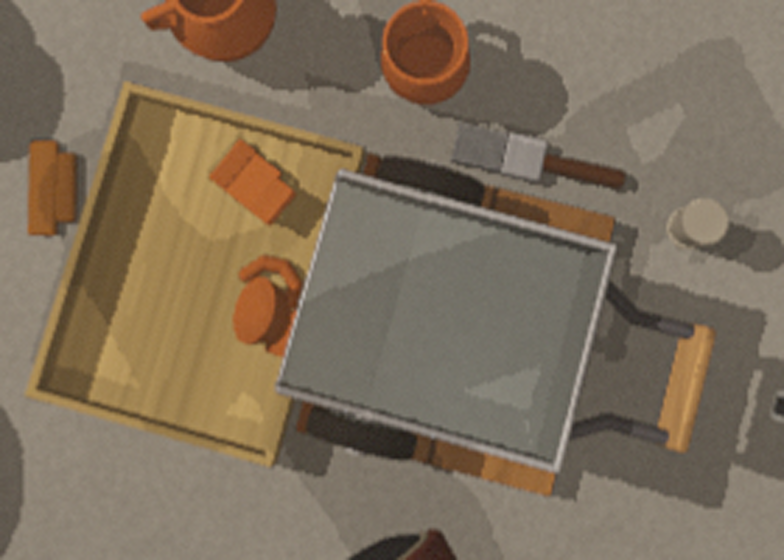

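The barrow is back at exactly its starting pixels and the tray is empty. Three to four pieces show in the box, so I check the hidden part under the lip in the side view.

View pics/ends.png

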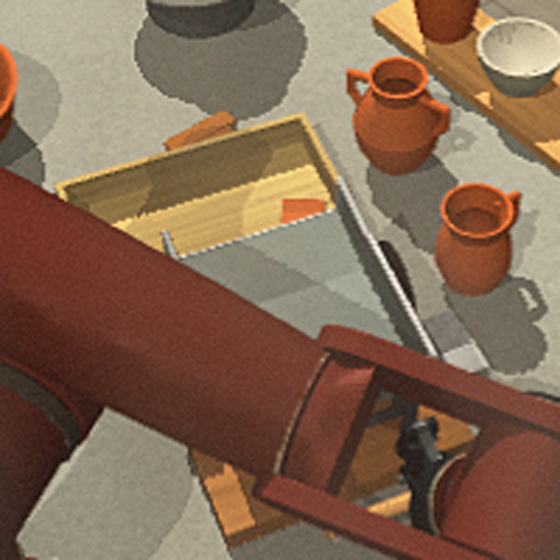

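```bash
python3 - <<'E'
from h import *
from station import models,get_image
import cv2
t=get_image("top")[:,:,::-1]
# refit pose from topE corners not needed: same as start. box near wall ~ board x .052+; show line of inner near wall floor
p=[0.4179,0.0843,1.2719];B=Ro.from_euler('z',p[2]).as_matrix();o=np.array([p[0],p[1],0])
L=lambda x,y,z:proj("top",o+B@[x,y,z])[0]
print("lip",L(.079,-.09,.133),L(.079,.09,.133))
for x in(.06,.075,.09):print(x,"floor",L(x,-.09,.008),L(x,.09,.008))
for n in("shard_a_mid","foot_mid","ear_mid","shardbox","barrow"):print(n,models.search_frame("top",n)[:5])
cv2.imwrite("pics/z.png",cv2.resize(t[175:290,220:320],None,fx=5,fy=5,interpolation=2))
E
```

```text
lip [291.39159419 204.9351038 ] [271.06333981 275.96321763]
0.06 floor [301.13914994 212.27109523] [283.0288619  276.39461473]
0.075 floor [295.89457608 210.8324927 ] [277.68942525 274.88331906]
0.09 floor [290.65681064 209.39588293] [272.35695119 273.3745316 ]
shard_a_mid []
foot_mid [{'extent': [251.7, 240.4, 273.7, 265.1], 'conf': 0.68}]
ear_mid [{'extent': [259.0, 232.6, 281.2, 247.7], 'conf': 0.47}]
shardbox [{'extent': [178.7, 171.7, 299.0, 307.7], 'conf': 0.74}]
barrow [{'extent': [271.4, 192.5, 424.4, 306.9], 'conf': 0.94}, {'extent': [276.6, 197.1, 391.6, 318.7], 'conf': 0.59}, {'extent': [406.6, 210.6, 430.4, 231.1], 'conf': 0.57}]
```

View pics/z.png

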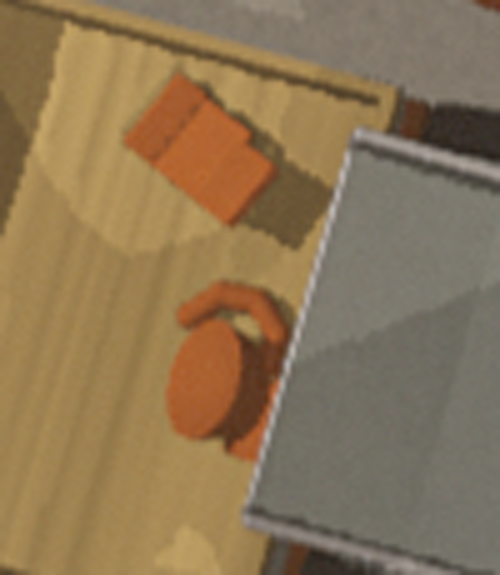

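The foot leans on a shard, and a further shard edge shows at the lip; the second shard there is hidden. I move the arm away and look with the side camera.

```bash
python3 -m creep '[[0.6,0.0044,-0.0268,-0.027,0,0,0],[0.6,0.0044,-0.0268,-0.027,0,0,0],[0.6,0.0044,-0.0268,-0.027,0,0,0],[0.6,0.0044,-0.0268,-0.027,0,0,0],[0.6,0.0044,-0.0268,-0.027,0,0,0],[0.6,0.0044,-0.0268,-0.027,0,0,0],[0.6,0.0044,-0.0268,-0.027,0,0,0],[0.6,0.0044,-0.0268,-0.027,0,0,0],[0.6,0,0,0,0,0,0]]'
python3 - <<'E'
from h import *
from station import get_image,models
import cv2
s=get_image("side")[:,:,::-1]
for n in("shard_a_mid","foot_mid","ear_mid"):print(n,models.search_frame("side",n)[:5])
cv2.imwrite("pics/fs.png",cv2.resize(s[140:300,190:350],None,fx=3.7,fy=3.7,interpolation=2))
E
```

```text
t: 17.8
tool_pos: [0.2007, -0.4998, 0.3124]
tool_rot: [0.442, 2.929, 0.777]
contact_force: [1.9, 1.7, 0.0]
opening: 0.0516
shard_a_mid []
foot_mid []
ear_mid []
```

View pics/fs.png

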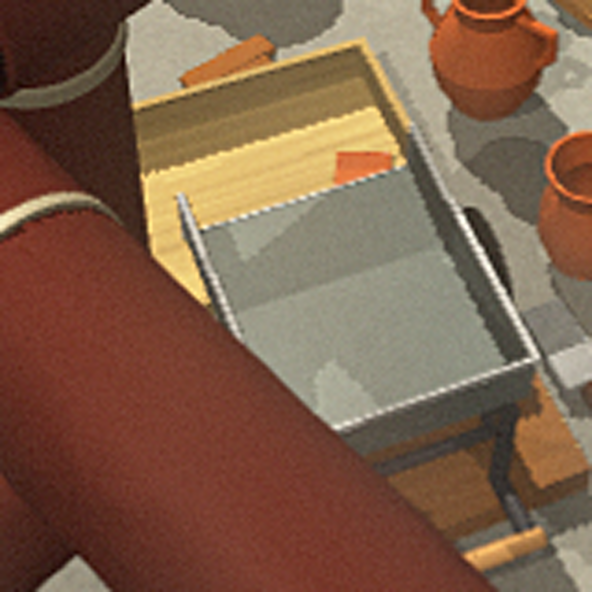

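The tray is empty, nothing lies outside the box, and the barrow stands level. The arm is clear, so I hand in.

```bash
python3 -c "
from station import finish_job;print(finish_job())"
```

```text
the job is handed in; nothing more can be done
None
```

I tipped the barrow by its hand rail to about 60° and held it there for about 1 s. I then lowered it back onto its legs, let go and moved the arm clear, handing in at about 18 s. No verdict came back.

**Confirmed by the last checks:**
- The tray is empty.
- The barrow is back at its starting pixels in the top view, level and in line with the board.
- I saw no sign that any pot or tool near the barrow had moved.
- The force readings stayed under about 10 N.

**Not confirmed:** Only four pieces are at least partly visible in the box: one whole shard, the foot, the ear and the edge of a second shard. The foot leans on that second shard. The fifth piece is hidden from both cameras. I take it to be in the box, in the roughly 30 mm strip by the near wall under the tray's lip, because nothing shows outside the box. The networks found the foot and ear only in the top view, and no shards in either final view.

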